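# Pump up a clamping fixture and shut it off

## Robot

A 7-joint arm with a two-finger parallel gripper is mounted at the origin on the work surface; the furniture and walls round the work are solid. World frame = base frame: x ahead of the robot, y to its left, z up, the work surface at z = 0. Lengths are in m, angles in rad, forces in N, time in s.
With the tool pointing down it reaches from about 0.425 to 0.825 m from the base axis. Payload 3.6 kg.
Tool frame: the origin (TCP) lies where the fingers leave the gripper's body, on its centre line; the fingertips stand 73 mm ahead of it and the grasp point (between the pads) lies 54 mm ahead of it; z points along the fingers, y is the line along which they close (so a half turn about z gives the same grasp; the last joint's range is limited). The gripper opens to 85 mm and grips with 20 to 120 N. Pads are 22 mm wide; open, the fingers measure 114 mm over their backs; the gripper's body (76 mm by 85 mm) begins 54 mm behind the grasp point. The pads swing forward as they close: fully open they stand 13 mm farther back than shut.
Start: joints at [-1.216, 0.615, -0.013, 1.423, 0.008, 1.103, -0.04], TCP at [0.242, 0.603, 0.304] pointing down, gripper open.
Joint ranges: [-3.12, 3.12], [-0.3, 2.06], [-1.34, 1.32], [0.26, 2.42], [-1.36, 4.5], [0.01, 1.98], [-2.84, 2.84]. Speed limits (rad/s): [2.79, 2.79, 3.14, 3.14, 3.14, 3.14, 3.14].

## Interface

Orientations are given as a unit quaternion [x, y, z, w].
In Python, from station import arm, snapshot, camera_info, ticket gives the robot as it stands. Calls block until the motion is done:
- arm.movep(position, orientation): joint-space move of the TCP to a pose.
- arm.line_to(position, velocity=0.15, ori=None): straight line of the TCP; ori=None keeps the orientation; velocity is the mean speed in m/s.
- arm.move_j(angles): joint-space move.
- arm.move_gripper(opening, effort=None): opening from 0.0 (shut) to 1.0 (fully open); effort is the grip in N (None keeps the last); returns when the fingers have stopped.
- arm.pause(seconds).
- arm.ik(position, orientation): joint angles nearest the present ones, or None.
- snapshot(name): name is "scene" or "side" or "wrist"; returns the picture (384x512x3 uint8, blue, green, red); there is no depth.
- camera_info(name): a dict with "fx", "fy", "cx", "cy" (pixels), "R" (3x3) and "t" (3): a world point X has camera coordinates R X + t; the wrist camera has in their place "T_tool_cam" (4x4, takes a point from camera to tool coordinates, whose origin is the TCP and whose axes are the flange's). Camera axes: x right, y down, z forward; pixel columns grow to the right and rows downward; lengths in m; the calibration is good to about 2 mm. A picture is of the moment at which its call begins: read the wrist's pose just before it. camera_info takes no time and is no camera call.
A pose or a line that the arm cannot do raises arm.MotionError and nothing moves.
- ticket.finish_job(): hands the job in; it is judged then, once.
Readings, each from a call of its own:
- arm.read_time(): time.
- arm.read_joint_positions(): joint angles.
- arm.read_dq(): joint speeds.
- arm.read_effort(): joint torques, N m.
- arm.read_tool_pos(): TCP position.
- arm.read_eef_rot(): TCP orientation.
- arm.read_ft_force(): force on the tool from outside, world axes, zero at the start.
- arm.read_wrist_torque(): the same for the moment, N m.
- arm.read_opening(): opening from 0.0 (shut) to 1.0 (fully open).
- arm.read_finger_force(): force on a finger pad.
Only numpy, scipy, OpenCV 4.12 (cv2) and the standard library are available. Lean on these libraries where they do the work, as an engineer would, in place of code of your own. Each camera call takes 0.05 s, during which the arm holds its last target. There are 200 camera calls.

## Task

The hydraulic clamping fixture holding the drilled plate has lost some pressure: press its black palm plunger all the way down and let it come right back up, again and again, until the red pressure pin stands fully out and the green band at its foot shows. Then push the yellow shut-off lever a quarter turn, from lying along the pipe to sticking straight out of the front of the fixture, to lock the pressure in. It is all pressing and pushing with the fingertips, nothing needs gripping: do not touch the pin, and leave the torch, the spanner and the bolt lying where they are.

Things in the scene. Friction and masses are not known exactly. Their poses are not given: they have to be found in the camera images.
- fixture: Clamping fixture, screwed down: base 140 (x) x 290 (y) x 14 mm; origin at the centre of its underside, -x its front. Blue pump 54 mm across with a black plunger at (22, -95) mm; at the back a grey block (x 13 to 63, y -38 to 92, 50 mm high) with the pin at (42, -12) and a clamp at (40, 62), arm 92 mm high, reaching over the plate at +y; along the front a pipe with a brass valve and yellow lever.
- plunger_top (a point): Centre of the top of the black mushroom knob (47 mm across, nearly flat top 26 mm across), 145 mm above the bench when up. It moves with the plunger.
- plunger (a joint): How far the plunger is pressed, m: 0 up, 0.026 bottomed (hard). Moves straight down; its spring pushes back with 4 N at the top, 10 to 12 N at the bottom and returns it by itself in well under a second. A press counts as a stroke only if it passes about 0.020, and the plunger must come back to about 0.005 before the next.
- pin_tip (a point): Top of the red pressure pin (10 mm across), 65 mm above the bench when fully in, 95 mm when fully out. It moves with the pin.
- pin (a joint): How far the pin is out, m: 0 in, 0.030 fully out. Starts from 0 to 0.010; each full stroke brings it 0.005 further out for good (while pressed it stands up to 0.002 higher). At 0.025 the green band at its foot is still hidden, at 0.030 it shows; more strokes add nothing. It never goes back by itself. With the lever more than about half shut, strokes have no effect.
- lever_handle (a point): Centre of the yellow sleeve of the valve lever (50 mm long, 16 mm wide, 20 mm high, its centre 65 mm above the bench), 53 mm from the stem, on the lever's centre line. It moves with the lever.
- valve_stem (a point): The pivot of the lever, at the lever's height; its axis is vertical.
- lever (a joint): Angle of the lever, rad: 0 open, lying along the pipe and pointing to the fixture's +y; 1.571 shut (a stop), pointing to the fixture's -x, out over its front edge. It grows anticlockwise seen from above, starts between 0 and 0.25, stays where it is left, and takes about 2 N at the sleeve to push.
- torch: Loose black pocket torch, 36 x 122 x 36 mm, lying along its y; origin at the centre of its underside. Lies beyond the fixture's +y end. A bystander.
- spanner: Loose small steel spanner, 23 x 134 x 9 mm, lying along its y; origin at the centre of its underside. Lies in front of the fixture, to the -y side. A bystander.
- bolt: Loose hex bolt, 19 x 60 x 16 mm, lying along its y; origin at the centre of its underside. Lies in front of the fixture, to the +y side. A bystander.

How it is judged:
By the outcome, as a careful person would: the job done as asked, in the order asked, and still so for the second after the job is handed in, with the robot touching nothing.
It also fails if it takes over 64 s, if anything falls off the work surface, if the arm or the gripper's body presses on something with over 40 N, if the wrist force passes 120 N, or if a joint passes its speed limit or range.

## Working session

There is one attempt and no reset: what is moved stays moved. The work goes in short steps, each a Python script; the robot and the scene stay as the last script left them, time stands still between calls to the robot, and variables do not carry over. Pictures are saved under pics/ and viewed, at most 10 in all, crops included, and the job is handed in when it is done.

```bash
mkdir -p pics; ls; python3 - <<'E'
from station import arm, snapshot, camera_info
import cv2
print(arm.read_time(), arm.read_tool_pos(), arm.read_eef_rot())
for n in ("scene","side"):
    cv2.imwrite(f"pics/{n}0.png", snapshot(n)); c=camera_info(n); print(n,c)
print(camera_info("wrist"))
E
```

```text
pics
0.0 [0.24196749 0.60266346 0.3027243 ] [ 1.89727895e-01  9.81835851e-01 -1.27889653e-03 -2.26355590e-04]
scene {'fx': 414.63975470653406, 'fy': 414.63975470653406, 'cx': 254.6313905213555, 'cy': 191.0579958103577, 'R': array([[ 0.86161303, -0.50751842,  0.00693079],
       [-0.39530155, -0.6795426 , -0.61802794],
       [ 0.31837033,  0.52976117, -0.78612558]]), 't': array([-0.41607095,  0.30959252,  0.78492299])}
side {'fx': 413.85750979246683, 'fy': 413.85750979246683, 'cx': 254.5951715138532, 'cy': 192.85760867218283, 'R': array([[ 0.86744901, -0.49714228,  0.01953897],
       [-0.21349531, -0.40741984, -0.88793515],
       [ 0.44939066,  0.76606699, -0.45955348]]), 't': array([-0.39953477,  0.24915124,  0.73265918])}
{'fx': 320.3921988747123, 'fy': 320.3921988747123, 'cx': 254.68222057122608, 'cy': 197.96600496061188, 'T_tool_cam': array([[ 8.81558522e-04, -9.50948919e-01, -3.09346692e-01,
         7.90643947e-02],
       [ 9.99999294e-01,  1.08490188e-03, -4.85307827e-04,
        -1.71380527e-04],
       [ 7.97113762e-04, -3.09346046e-01,  9.50949204e-01,
        -6.97246391e-02],
       [ 0.00000000e+00,  0.00000000e+00,  0.00000000e+00,
         1.00000000e+00]])}
```

View pics/scene0.png

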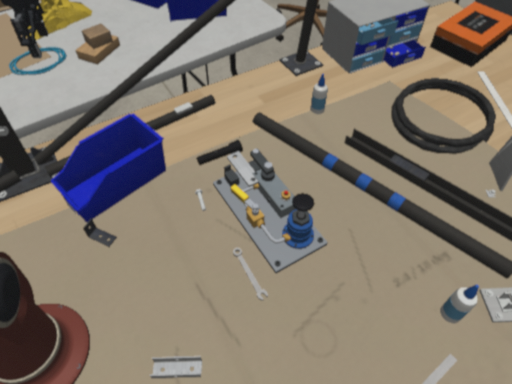

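View pics/side0.png

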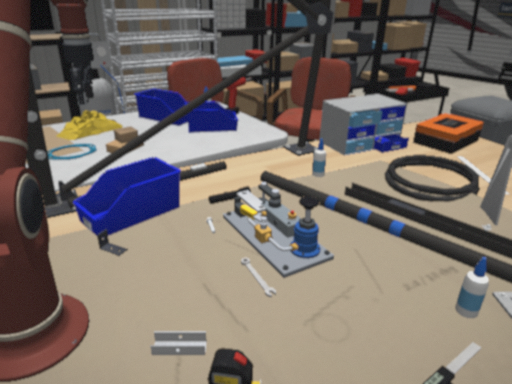

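Both views show the fixture mid-picture. In the scene view the plunger top is at about (303,202), the yellow sleeve at (240,192), the brass valve at (256,215) and the base corners at (278,267), (326,240) and (214,181). In the side view the plunger top is at (309,200). The spanner is at (250,272), the bolt at (201,199) and the torch at (220,152) in the scene view.

```bash
cat > h.py <<'E'
from station import arm, snapshot, camera_info, ticket
import numpy as np, cv2
from scipy.spatial.transform import Rotation as Rot
def cam(n):
    c=camera_info(n); K=np.array([[c['fx'],0,c['cx']],[0,c['fy'],c['cy']],[0,0,1]])
    if n=='wrist':
        T=np.eye(4); T[:3,:3]=Rot.from_quat(arm.read_eef_rot()).as_matrix(); T[:3,3]=arm.read_tool_pos()
        M=np.linalg.inv(T@c['T_tool_cam']); return K,M[:3,:3],M[:3,3]
    return K,np.array(c['R']),np.array(c['t'])
def ray(C,uv,z):
    K,R,t=C; d=R.T@np.linalg.solve(K,[uv[0],uv[1],1.]); o=-R.T@t
    return o+d*(z-o[2])/d[2]
def proj(C,X):
    K,R,t=C; p=K@(R@np.asarray(X)+t); return p[:2]/p[2]
def down(yaw): # tool z down, tool y axis at angle yaw (world)
    y=np.array([np.cos(yaw),np.sin(yaw),0]); z=np.array([0,0,-1.]); return Rot.from_matrix(np.c_[np.cross(y,z),y,z]).as_quat()
E
python3 - <<'E'
from h import *
C=cam('scene');S=cam('side')
for n,uv,z in [('c--',(278,267),.014),('c+-',(326,240),.014),('c-+',(214,181),.014),('plg',(303,202),.145),('yel',(240,192),.065),('stem',(256,215),.055)]: print(n,ray(C,uv,z).round(3))
print('plg side',ray(S,(309,200),.145).round(3))
E
```

```text
c-- [ 0.492 -0.083  0.014]
c+- [ 0.621 -0.08   0.014]
c-+ [0.483 0.199 0.014]
plg [ 0.57  -0.04   0.145]
yel [0.503 0.101 0.065]
stem [0.506 0.033 0.055]
plg side [ 0.569 -0.04   0.145]
```

```bash
python3 - <<'E'
from h import *
arm.move_gripper(0.0)
arm.movep([.53,.05,.36],down(np.pi/2+.03))
C=cam('wrist'); im=snapshot('wrist'); np.savez('w1.npz',K=C[0],R=C[1],t=C[2],im=im)
cv2.imwrite('pics/w1.png',cv2.resize(im,(768,576)))
h=cv2.cvtColor(im,cv2.COLOR_BGR2HSV)
for n,lo,hi,z in [('yellow',(24,150,120),(34,255,255),.075),('red',(0,150,60),(6,255,255),.07)]:
    m=cv2.inRange(h,lo,hi); k,_,st,c=cv2.connectedComponentsWithStats(m)
    for i in range(1,k):
        if st[i,4]>25: print(n,st[i],c[i].round(1),ray(C,c[i],z).round(4))
print(arm.read_time(),arm.read_tool_pos(),arm.read_ft_force(), proj(C,(.57,-.04,.145)))
E
```

```text
yellow [276 130  44  20 568] [297.1 139.4] [0.4969 0.0966 0.075 ]
red [246 211   7   8  38] [249.3 214.6] [0.5888 0.0464 0.07  ]
3.15 [0.52999048 0.05121746 0.35985587] [-0.81792933  0.33649328 -0.63696486] [158.25034156 221.51583874]
```

View pics/w1.png

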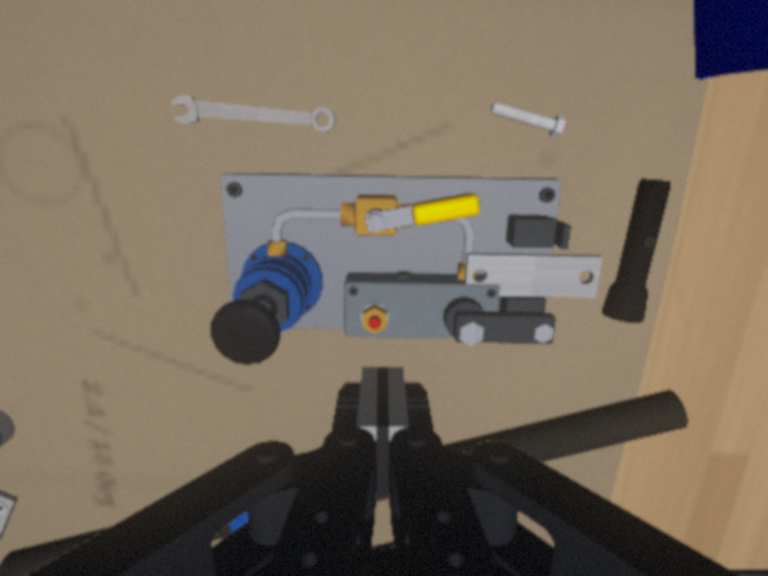

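The wrist view (shown ×1.5) has the knob centre at (246,331), the red pin at (374,322), the stem at (377,220) and the yellow sleeve at (446,209), so the lever starts slightly turned. Next I press once with force feedback.

```bash
python3 - <<'E'
from h import *
d=np.load('w1.npz'); C=(d['K'],d['R'],d['t'])
p=ray(C,(164,220.7),.142); s=ray(C,(377/1.5,220/1.5),.075); print('knob',p.round(4),'stem',s.round(4))
p=(p[:2]+[.57,-.04])/2; q=down(np.pi/2+.03)
arm.movep([*p,.240],q)
arm.line_to([*p,.224],.1)
arm.pause(.2); f0=arm.read_ft_force()[2]; print(arm.read_time(),p,f0)
z=.224
while z>.180:
    z-=.003 if z>.202 else .0015
    arm.line_to([*p,z],.05); f=arm.read_ft_force()[2]-f0
    print(round(z,4),arm.read_tool_pos()[2].round(4),round(f,1),end=' | ')
    if abs(f)>22: break
np.save('zb.npy',z)
arm.line_to([*p,.224],.15)
print(arm.read_time(),arm.read_ft_force()-[0,0,f0])
C=cam('wrist'); im=snapshot('wrist'); cv2.imwrite('pics/w2.png',cv2.resize(im,(768,576)))
print(proj(C,(.589,.046,.07)))
E
```

```text
knob [ 0.5702 -0.0353  0.142 ] stem [0.5065 0.0465 0.075 ]
4.325 [ 0.57011117 -0.03766447] 0.11530286039568283
0.221 0.2209 0.2 | 0.218 0.2179 -0.6 | 0.215 0.2154 5.8 | 0.212 0.2126 5.8 | 0.209 0.2098 7.5 | 0.206 0.207 8.7 | 0.203 0.2041 8.7 | 0.2 0.2012 8.7 | 0.1985 0.1995 8.2 | 0.197 0.198 9.0 | 0.1955 0.1968 9.0 | 0.194 0.1954 11.3 | 0.1925 0.194 11.0 | 0.191 0.1927 11.7 | 0.1895 0.1917 14.6 | 0.188 0.1916 21.6 | 0.1865 0.1915 29.4 | 8.975 [ 0.45163824 -0.22731443 -0.45435307]
[364.27592499 233.29397018]
```

View pics/w2.png

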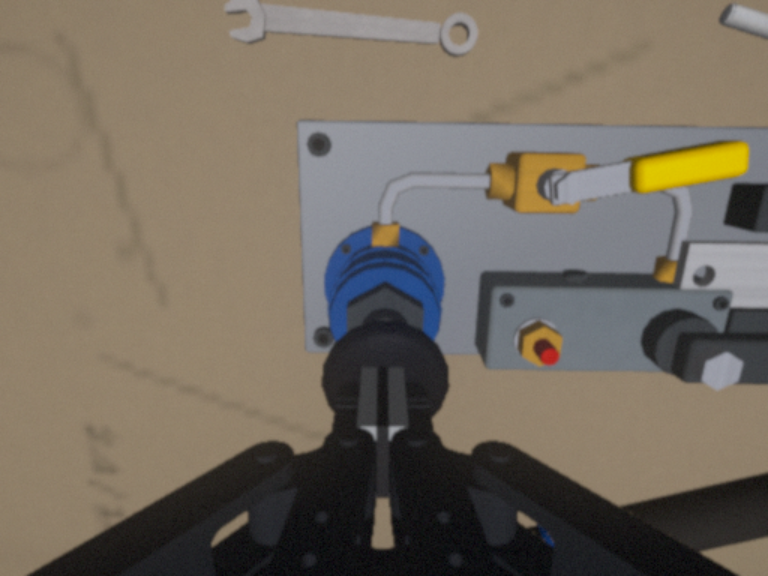

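The fingertips sit centred on the knob, bottoming at TCP z≈0.1915, and the red pin at (546,352) has started to rise. I'll do five more strokes, then look at the pin.

```bash
python3 - <<'E'
from h import *
p=np.array([.57,-.0375]); ims=[]
for i in range(6):
    im=snapshot('wrist')[190:260,325:405]; ims.append(im)
    if i==5: break
    arm.line_to([*p,.1875],.08); arm.pause(.15); a=arm.read_tool_pos()[2]; f=arm.read_ft_force()[2]
    arm.line_to([*p,.224],.12); arm.pause(.5); print(a.round(4),round(f,1))
cv2.imwrite('pics/pin.png',cv2.resize(np.vstack([np.hstack(ims[:3]),np.hstack(ims[3:])]),None,fx=3,fy=3,interpolation=cv2.INTER_CUBIC))
print(arm.read_time())
E
```

```text
0.1916 28.8
0.1916 23.6
0.1916 24.3
0.1916 22.8
0.1916 23.7
17.9083
```

View pics/pin.png

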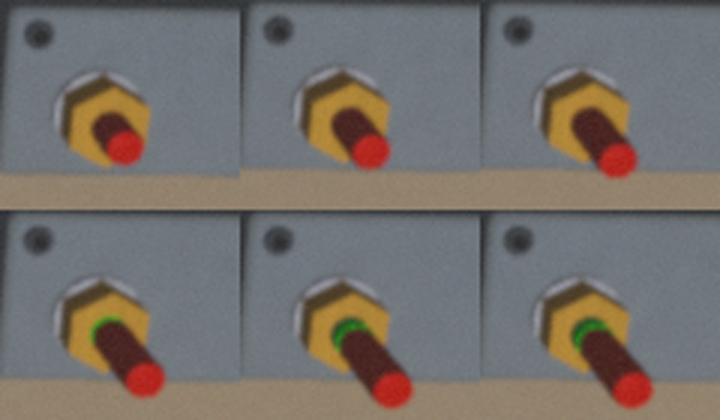

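The last two crops look the same: the pin is fully out and the green band at its foot shows. Now the lever. I'll put the shut fingertips behind the sleeve and swing round the stem, turning the tool with it.

```bash
python3 - <<'E'
from h import *
s=np.array([.5065,.0465]); yaw0=.03; r=.048
def P(th,off,z): # th world angle of lever
    u=np.array([-np.sin(th),np.cos(th)]); b=np.array([np.cos(th),np.sin(th)])
    return [*(s+r*u+off*b),z]
q=lambda th: down(np.pi/2+th)
th=.19; zp=.133
arm.line_to([.57,-.0375,.26],.2)
arm.movep(P(th,.027,.24),q(th))
arm.line_to(P(th,.027,.15),.15); f0=arm.read_ft_force(); print(f0)
arm.line_to(P(th,.027,zp),.08); print('down',arm.read_ft_force()-f0,arm.read_tool_pos(),arm.read_time())
assert np.linalg.norm(arm.read_ft_force()-f0)<6
arm.line_to(P(th,.019,zp),.05)
for th in np.r_[np.arange(.3,1.5,.12),np.arange(1.5,1.78,.04)]:
    arm.line_to(P(th,.019,zp),.05,q(th)); f=arm.read_ft_force()-f0
    print(round(th,2),f.round(1),end=' | ')
    if np.linalg.norm(f)>14: break
print(arm.read_tool_pos(),arm.read_time())
arm.line_to(P(th,.035,zp),.08); arm.line_to(P(th,.035,.24),.15)
arm.movep([.50,.06,.33],down(np.pi/2+.03))
C=cam('wrist'); im=snapshot('wrist'); cv2.imwrite('pics/w3.png',cv2.resize(im,(768,576)))
m=cv2.inRange(cv2.cvtColor(im,cv2.COLOR_BGR2HSV),(24,150,120),(34,255,255)); pt=cv2.findNonZero(m)[:,0].mean(0); print(pt,ray(C,pt,.075),arm.read_time())
E
```

```text
[-0.16663355  0.23529634  0.48812957]
down [ 0.32528848  0.07763834 -0.26518528] [0.52401276 0.09873242 0.13324187] 19.9833
0.3 [ 0.9 -0.2 -0.4] | 0.42 [ 0.2 -0.5  0.1] | 0.54 [ 1.  -0.3  1.4] | 0.66 [ 0.3  0.1 -0.4] | 0.78 [ 1.4 -0.3  0.1] | 0.9 [ 1.  -0.2 -0.5] | 1.02 [1.2 1.2 0.1] | 1.14 [ 0.4  0.5 -1.4] | 1.26 [-0.2 -0.7 -0.8] | 1.38 [0.9 1.3 0.9] | 1.5 [-0.4 -0.4 -0.3] | 1.54 [ 0.5  0.8 -1.5] | 1.58 [-0.4  2.  -0.5] | 1.62 [-2.   4.1 -1.3] | 1.66 [-0.6  5.6 -1.3] | 1.7 [-1.7 10.6 -3.3] | 1.74 [-1.9 14.  -3.8] | [0.45603715 0.06324563 0.13319559] 24.8083
[240.78115942 129.97681159] [0.4545296  0.04430178 0.075     ] 27.3
```

View pics/w3.png

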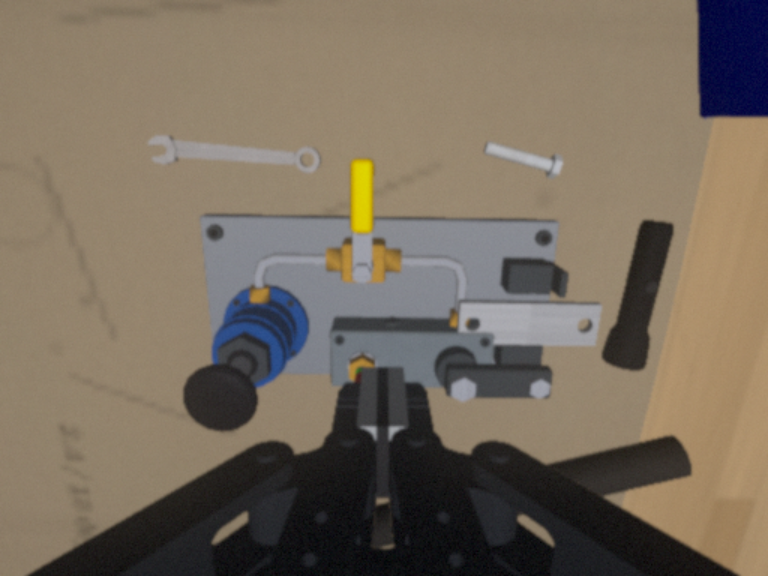

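The lever points straight out of the front (sleeve at (361,195), stem at (362,270)), and the force rise showed it reached its stop. The spanner, bolt and torch haven't moved, and the robot is clear.

```bash
python3 -c "
from station import ticket; print(ticket.finish_job())"
```

```text
the job is handed in; nothing more can be done
None
```

The job is handed in: six full plunger strokes brought the pin fully out with the green band showing, the lever is shut against its stop, and the torch, spanner and bolt were left alone (27 s on the robot's clock at the last reading).

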